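# Crucible into the dry box, quarter-turn lock home

### The job

Put the crucible away in the bench dry box: stand it upright on the perforated plate inside, setting it down rather than dropping it, then shut the lid and lock it with the wing fastener. The stud goes in only when the wing is in line with the slot (the white ticks); push it right in there and turn it a quarter turn clockwise to the red ticks until it drops into its rest and stays in by itself. Leave the crucible lid, the dropper bottle and the weighing bottle standing as they are.

Things in the scene. Friction and masses are not known exactly. Their poses are not given: they have to be found in the camera images.
- drybox: The dry box, fixed: white case 140 mm deep (x), 200 mm wide (y), 6 mm walls, top sloped 30 degrees from 45 mm high in front (turned to the robot's right) to 126 mm at the back; round dial on the front. Origin: on the bench under the case's centre; x front to back, y to the left seen from the front, z up. Inside open from the front ledge (box x -0.037, 64 mm high) to the back ledge (x +0.055), 188 mm wide.
- plate (a point): Centre of the open part of the white perforated porcelain plate that is the flat floor inside the box: on its top face, 14 mm above the bench, at box x = +0.008, y = 0; axes as the box.
- crucible: White porcelain crucible, loose, open upward: 32 mm high, 40 mm across at the rim, tapering to 28 mm at the foot, about 40 g. Origin: centre of its underside, z up.
- lid (a joint): Angle of the lid, rad: 0 shut, grows as it opens, 2.09 vertical, stop at 2.6. The hinge is stiff (0.3 N m): the lid stays at any angle and must be pushed all the way shut, 2 to 4 N near its free edge. Metal frame with a clear window, 8 mm thick, 206 mm wide. When it leans open its outer face, with the wing, looks to the back of the box.
- lid_hinge (a point): Point on the lid's hinge axis, midway along it, at box x = +0.070, y = 0, 126 mm above the bench. The axis is y (same as the box's y). x and z turn with the lid: the lid reaches 166 mm from here along -x; its inner face lies at z = 0, its outer face at z = +8 mm. Shut, z leans 30 degrees from vertical towards the front of the box.
- lid_edge (a point): Middle of the lid's free edge, half-way through its 8 mm thickness, 166 mm from the hinge axis; axes as lid_hinge (y along the edge, z out of the outer face). Starts about 0.28 m up; behind and above the bench a wall shelf hangs from x = 0.65 m on, its underside 0.60 m above the bench.
- wing_grip (a point): Grip point on the wing's axis, 40 mm above the lid's outer face with the stud out, 25 mm fully in. z along the axis out of the lid, y along the wing, x through it. The wing is a black paddle with a white line on top, 10 mm thick, 38 long, 34 high (22 mm below this point to 12 above), midway across the lid, its axis square to the lid and 26 mm from the free edge.
- wing (a joint): Turn of the wing, rad, clockwise positive seen from outside: 0 when it lies along the slot (along the box's y; white ticks on the dark round plate below it), 1.57 when it lies up and down the lid (red ticks). Stops at -0.10 and 1.62. It turns freely with light drag and stays about where it is left (it may shift a little when the lid is moved). The stud's cross bar passes the slot only within about 0.15 rad of 0.
- stud_push (a joint): How far the stud is pushed in, m: 0 out (sprung, 3 N, rising to 7 N), 0.015 fully in. Lid shut and wing not in line: stops at about 0.0015. In line: goes right in, but springs out if let go. It turns between the lines only at 0.0135 to 0.015 deep; let go at the locked line it springs back into a groove and rests at about 0.0115.
- crucible_lid: Bystander: white porcelain crucible lid, 43 mm across, 12 mm high, lying on the bench. Origin: centre of its underside.
- dropper: Bystander: brown dropper bottle with red teat, 37 mm across, 96 mm high. Origin: centre of its underside.
- weighing_bottle: Bystander: clear glass weighing bottle without lid, 36 mm across, 52 mm high. Origin: centre of its underside.
There are look-alikes about, which are no part of the job. What is shaped like the crucible but orange is not meant.

How it is judged:
By the outcome, as a careful person would: the job done as asked, in the order asked, and still so for the second after the job is handed in, with the robot touching nothing.
It also fails if it takes over 59 s, if anything falls off the work surface, if the arm or the gripper's body presses on something with over 40 N, if the wrist force passes 120 N, or if a joint passes its speed limit or range.

### The arm

A 6-joint arm with a two-finger parallel gripper is mounted at the origin on the work surface; the furniture and walls round the work are solid. World frame = base frame: x ahead of the robot, y to its left, z up, the work surface at z = 0. Lengths are in mm, angles in rad, forces in N, time in s.
With the tool pointing down it reaches from about 275 to 1000 mm from the base axis. Payload 8.4 kg.
Tool frame: the origin (TCP) lies between the finger pads; the fingertips stand r.finger_overhang ahead of it and the grasp point (between the pads) is the TCP (r.finger_overhang is the distance from the TCP to the fingertips, in mm); z points along the fingers, y is the line along which they close (so a half turn about z gives the same grasp; the last joint's range is limited). The gripper opens to 85 mm and grips with 20 to 120 N. Pads are 22 mm wide; open, the fingers measure 114 mm over their backs; the gripper's body (76 mm by 85 mm) begins 54 mm behind the grasp point. The pads swing forward as they close: fully open they stand 13 mm farther back than shut.
Start: joints at [-1.192, 0.353, 1.633, -0, 1.155, -0.002], TCP at [232.288, -580.233, 250.281] pointing down, gripper open.
Joint ranges: [-2.63, 2.63], [-0.92, 2.1], [0.06, 2.66], [-1.3, 4.44], [0, 2.69], [-3.02, 3.02]. Speed limits (rad/s): [2.22, 2.22, 2.79, 3.14, 3.14, 3.14].

### API

Orientations are given as [roll, pitch, yaw] about the fixed x, y, z axes, in that order (R = Rz(yaw) Ry(pitch) Rx(roll)).
In Python, from rig import r, cams, sign_off gives the robot as it stands.
- The arm moves only by the shell command python3 -m crank 'ROWS' [FORCE]. ROWS is JSON, a list of rows, each a list of 7 numbers: the shift along the tool's x, y, z in m, then the turn, a rotation vector about the tool's x, y, z in rad, then the closure, from 0 (fully open) to 1 (shut). In form: [[dx, dy, dz, ax, ay, az, gripper], ...]. A call has 1 to 5 rows; each row is the pose to reach, as a shift and turn from the pose commanded when the call began, along the tool's axes at that moment; what a row does not reach only later rows make up. A row lasts 1/10 s, in which the tool goes at most 50 mm and 8.59 degrees, less where a joint would pass 70% of its speed; a pose out of reach is approached as far as the arm can. A call with a gripper value outside its range is refused whole. The fingers move at their own pace and stop on an object; FORCE is the grip in N (left out, the last holds). Time passes only in rows, so rows that repeat a pose let the fingers close. It gives the time, the measured TCP pose, the force, the opening and the grip force at its end, in the units of the state.
- r.sense(): the state, without advancing time (a new reading comes with each control period).
- cams.grab_frame(name): name is "side" or "top"; returns a dict with "image" (400x640x3 uint8, red, green, blue), "fx", "fy", "cx", "cy" (pixels), "D" ([k1, k2, p1, p2, k3] as OpenCV has them; the pictures are not rectified), "position" and "orientation" of the camera in the world. Camera axes: x right, y down, z forward; pixel columns grow to the right and rows downward; lengths in mm; the calibration is good to about 2 mm. A picture is of the moment at which its call begins. There is no depth.
- sign_off(): hands the job in; it is judged then, once.
The state is a dict: "clock": time; "qpos": joint angles; "qvel": joint speeds; "joint_efforts": joint torques, N m; "eef_pos": TCP position; "tcp_rot": TCP orientation; "contact_force": force on the tool from outside, world axes, zero at the start; "wrist_torque": the same for the moment, N m; "opening": opening from 0.0 (shut) to 1.0 (fully open); "grasp_force": force on a finger pad.
Only numpy, scipy, OpenCV 4.12 (cv2) and the standard library are available. Lean on these libraries where they do the work, as an engineer would, in place of code of your own. Each camera call takes 0.05 s, during which the arm holds its last target. There are 200 camera calls.

## Working session

There is one attempt and no reset: what is moved stays moved. The work goes in short steps, Python scripts to look and compute and a shell command to move; the robot and the scene stay as the last step left them, time stands still between calls to the robot, and variables do not carry over. Pictures are saved under pics/ and viewed, at most 10 in all, crops included, and the job is handed in when it is done.

```bash
mkdir -p pics; ls; python3 - <<'E'
from rig import r,cams
import cv2,numpy as np
print(r.sense(), r.finger_overhang)
for n in("side","top"):
    f=cams.grab_frame(n);cv2.imwrite(f"pics/{n}0.png",f["image"][:,:,::-1])
    print(n,{k:f[k] for k in f if k!="image"})
    np.savez(f"{n}0.npz",**f)
E
```

```text
pics
{'clock': 0.0, 'qpos': array([-1.19239641e+00,  3.53670403e-01,  1.63412849e+00, -6.60668071e-07,
        1.15518096e+00, -2.40985455e-03]), 'qvel': array([ 3.57438142e-04, -5.92931763e-04,  3.82742742e-05, -9.13608813e-04,
       -7.95646762e-04, -2.06436728e-04]), 'joint_efforts': array([-1.21066856e-03, -6.05253768e+01, -3.42058682e+01, -2.17598681e-04,
        9.23525076e-03,  2.23510494e-05]), 'eef_pos': array([ 232.12627545, -579.81971335,  249.55017176]), 'tcp_rot': array([-3.14020546e+00, -2.73887464e-06,  3.80810041e-01]), 'contact_force': array([0.37331846, 0.52405925, 0.04883393]), 'wrist_torque': array([ 0.00348125,  0.03218691, -0.00819697]), 'grasp_force': 0.0, 'opening': 0.9992363848036199} 19.0
side {'fx': 386.6705480048887, 'fy': 386.6705480048887, 'cx': 319.60255306218926, 'cy': 198.16323442179515, 'D': array([-0.08688223,  0.        ,  0.        ,  0.        ,  0.        ]), 'position': array([ 625.12793028, -343.96207279,  824.89715206]), 'orientation': array([-2.56385509, -0.01198051,  0.37314124])}
top {'fx': 461.7522007025567, 'fy': 461.7522007025567, 'cx': 315.71832389701774, 'cy': 195.4991021415548, 'D': array([-0.03807977,  0.        ,  0.        ,  0.        ,  0.        ]), 'position': array([ 356.96993164,  127.77473722, 1261.42650104]), 'orientation': array([-3.03609371, -0.02959017, -1.56586996])}
```

View pics/side0.png

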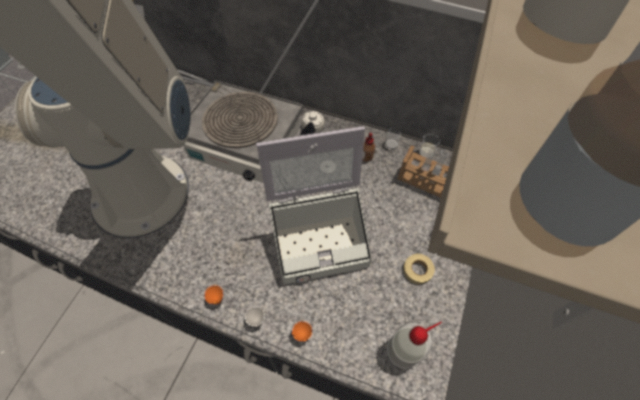

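View pics/top0.png

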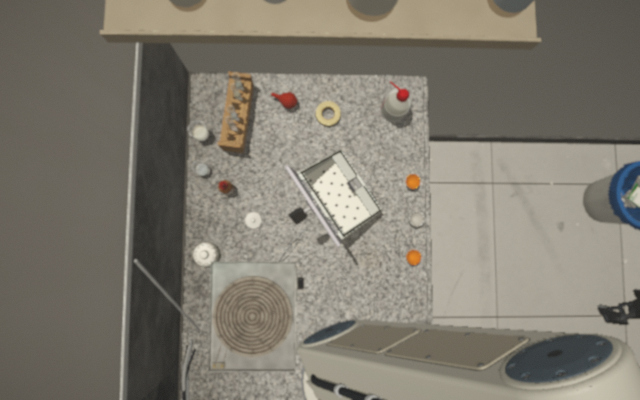

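```bash
cat > h.py <<'E'
import numpy as np,cv2
from scipy.spatial.transform import Rotation as R
def load(n): return dict(np.load(n+".npz"))
def save(n,tag):
    from rig import cams
    f=cams.grab_frame(n);np.savez(f"{n}{tag}.npz",**f);return f
def K(f): return np.array([[f["fx"],0,f["cx"]],[0,f["fy"],f["cy"]],[0,0,1.]])
def ray(f,uv):
    p=cv2.undistortPoints(np.array([[uv]],float),K(f),f["D"])[0,0]
    d=R.from_euler("xyz",f["orientation"]).apply([*p,1]);return f["position"],d/np.linalg.norm(d)
def onz(f,uv,z):
    o,d=ray(f,uv);return o+d*(z-o[2])/d[2]
def tri(f,a,g,b):
    o,d=ray(f,a);p,e=ray(g,b)
    t=np.linalg.lstsq(np.c_[d,-e],p-o,rcond=None)[0]
    x,y=o+t[0]*d,p+t[1]*e;return (x+y)/2,np.linalg.norm(x-y)
def proj(f,P):
    q=R.from_euler("xyz",f["orientation"]).inv().apply(np.atleast_2d(P)-f["position"])
    return cv2.projectPoints(q,np.zeros(3),np.zeros(3),K(f),f["D"])[0][:,0]
def crop(f,x0,y0,x1,y1,s): return cv2.resize(f["image"][y0:y1,x0:x1,::-1],None,fx=s,fy=s,interpolation=cv2.INTER_CUBIC)
E
python3 - <<'E'
from h import *
t,s=load("top0"),load("side0")
a=crop(t,270,140,450,270,4)[:, :720];b=crop(s,190,120,390,350,3)[:600]
cv2.imwrite("pics/t1.png",a);b=crop(s,200,120,400,350,2.6);cv2.imwrite("pics/s1.png",b)
print(a.shape,b.shape)
E
```

```text
(520, 720, 3) (598, 520, 3)
```

View pics/t1.png

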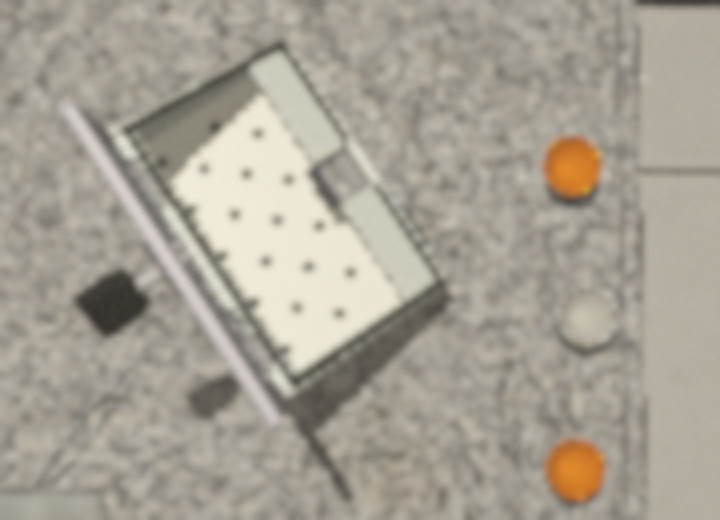

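View pics/s1.png

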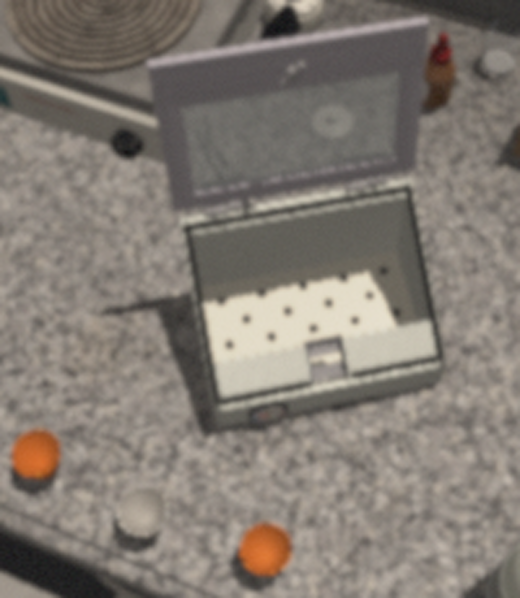

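```bash
python3 - <<'E'
from h import *
np.set_printoptions(precision=1,suppress=True)
t,s=load("top0"),load("side0")
T=lambda x,y:((x+.5)/4+270-.5,(y+.5)/4+140-.5)
S=lambda x,y:((x+.5)/2.6+200-.5,(y+.5)/2.6+120-.5)
fl,fr=onz(t,T(283,42),45),onz(t,T(447,290),45)
bl,br=onz(t,T(118,126),126),onz(t,T(288,392),126)
print("front",fl,fr,np.linalg.norm(fl-fr)); print("back",bl,br,np.linalg.norm(bl-br))
print("depth",np.linalg.norm((fl+fr-bl-br)[:2]/2))
c=(fl+fr+bl+br)/4;
y1=(fl-fr)[:2];y2=(bl-br)[:2];print("centre",c)
for y in(y1,y2):print("y ang",np.arctan2(y[1],y[0]), "x yaw",np.arctan2(y[1],y[0])-np.pi/2)
x=((bl+br-fl-fr)/2)[:2];print("x yaw via depth",np.arctan2(x[1],x[0]))
print("crucible tri",tri(t,T(587,318),s,S(140,510)),onz(t,T(587,318),32),onz(s,S(140,510),32))
def mask(f,x0,y0,x1,y1):
    im=f["image"][y0:y1,x0:x1];return im
print("lid corner s/t", tri(t,T(65,105),s,S(427,20)), tri(t,T(278,418),s,S(150,62)))
E
```

```text
front [609.   26.8  45. ] [443.1 -82.1  45. ] 198.4952451276488
back [538.  136.3 126. ] [373.9  30.6 126. ] 195.17912983319914
depth 131.35882019607178
centre [491.   27.9  85.5]
y ang 0.5808278413923178 x yaw -0.9899684854025788
y ang 0.5723064826182898 x yaw -0.9984898441766068
x yaw via depth 2.133347570292246
crucible tri (array([ 425.3, -178.8,   33.2]), np.float64(0.8220956413034561)) [ 425.7 -178.8   32. ] [ 424.7 -178.7   32. ]
lid corner s/t (array([523.2, 163.5, 289.2]), np.float64(0.32828695773329203)) (array([357.3,  49.8, 292.8]), np.float64(1.2251598206308938))
```

Candidates: white cup (top 417,220 / side 254,317), orange cups (top 413,182 and 414,257). The crop confirms that the white one is the crucible (its triangulated rim height of 33 mm fits), and the oranges are look-alikes. The box yaw is about 2.148, its centre about (491,28), and the lid about 2.23 rad open.

```bash
cat > go.py <<'E'
import sys,numpy as np
from scipy.spatial.transform import Rotation as R
from rig import r
# usage: go.py x y z roll pitch yaw  -> shift (m, tool axes) and rotvec from the measured pose
v=list(map(float,sys.argv[1:]));s=r.sense();A=R.from_euler("xyz",s["tcp_rot"])
np.set_printoptions(precision=4,suppress=True)
print(A.inv().apply(np.array(v[:3])-s["eef_pos"])/1000,(A.inv()*R.from_euler("xyz",v[3:])).as_rotvec(),"q",s["qpos"])
E
python3 -m crank '[[0.18,-0.165,0,0,0,-0.74,0],[0.18,-0.165,0,0,0,-0.74,0],[0.18,-0.165,0,0,0,-0.74,0],[0.18,-0.165,0,0,0,-0.74,0],[0.18,-0.165,0,0,0,-0.74,0]]' 25
python3 go.py 425.5 -178.8 100 3.14159 0 2.148
```

```text
clock: 0.6
eef_pos: [338.4, -357.9, 250.0]
tcp_rot: [-3.141, -0.0, 1.127]
contact_force: [1.0, -0.6, 0.6]
opening: 1.0
grasp_force: 0.0
[0.1991 0.0018 0.1501] [-0.0002 -0.0006 -1.0212] q [-0.8166  0.1462  1.9099  0.0002  1.0861 -0.3727]
```

```bash
python3 -m crank '[[0.199,0.002,0.15,0,0,-0.74,0],[0.199,0.002,0.15,0,0,-0.74,0],[0.199,0.002,0.15,0,0,-0.74,0],[0.199,0.002,0.15,0,0,-0.74,0],[0.199,0.002,0.15,0,0,-0.74,0]]' >/dev/null
python3 -m crank '[[0,0,0,0,0,-0.15,0],[0,0,0,0,0,-0.281,0],[0,0,0,0,0,-0.281,0]]'
python3 - <<'E'
from h import *
f=save("top","1");cv2.imwrite("pics/t2.png",crop(f,350,150,500,270,4))
g=save("side","1")
E
python3 go.py 425.5 -178.8 25 3.14159 0 2.148
```

```text
clock: 1.4
eef_pos: [426.3, -181.3, 99.8]
tcp_rot: [-3.141, -0.001, 2.145]
contact_force: [0.4, 0.4, -0.4]
opening: 1.0
grasp_force: 0.0
[0.0031 0.0009 0.0753] [-0.     -0.0001 -0.0102] q [-0.4064  0.3221  2.0951  0.      0.7245 -0.9735]
```

```bash
python3 -m crank '[[0.001,0,0.04,0,0,0,0],[0.001,0,0.075,0,0,0,0],[0.001,0,0.075,0,0,0,0],[0.001,0,0.075,0,0,0,0.4]]' 25
python3 -m crank '[[0,0,0,0,0,0,1],[0,0,0,0,0,0,1],[0,0,0,0,0,0,1],[0,0,0,0,0,0,1],[0,0,0,0,0,0,1]]' 25
python3 -m crank '[[0,0,-0.02,0,0,0,1],[0,0,-0.05,0,0,0,1]]'
python3 - <<'E'
from h import *
f=save("top","2");a=crop(f,340,140,490,270,2.6);g=save("side","2");b=crop(g,190,220,340,350,2.6)
cv2.imwrite("pics/g.png",np.hstack([a,b]))
E
```

```text
clock: 1.9
eef_pos: [425.5, -181.1, 25.5]
tcp_rot: [-3.141, -0.001, 2.139]
contact_force: [0.7, 0.6, 0.5]
opening: 0.856
grasp_force: 0.0
clock: 2.4
eef_pos: [427.1, -181.5, 26.8]
tcp_rot: [3.14, 0.003, 2.141]
contact_force: [-0.9, 1.1, 9.2]
opening: 0.441
grasp_force: 24.2
clock: 2.6
eef_pos: [425.1, -180.6, 75.5]
tcp_rot: [-3.14, -0.002, 2.142]
contact_force: [0.9, 0.1, -0.5]
opening: 0.442
grasp_force: 25.2
```

View pics/g.png

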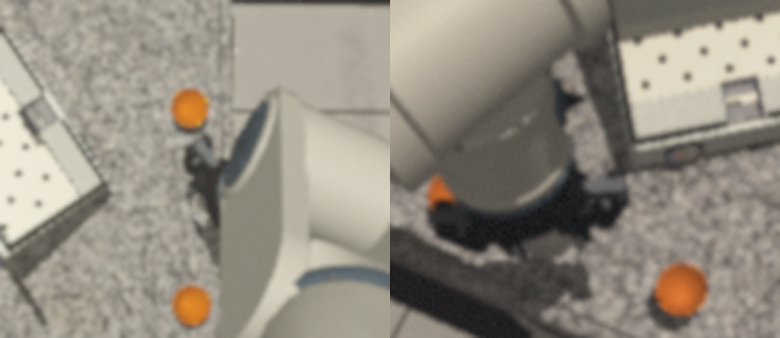

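Grip holds: opening 37.5 mm fits the cup just below the rim, and the oranges haven't moved. Next: carry it over the box.

```bash
python3 -m crank '[[0,0,-0.045,0,0,0,1],[0,0,-0.085,0,0,0,1]]' >/dev/null
python3 go.py 499 33 160 3.14159 0 2.148; python3 go.py 462 -74 160 3.14159 0 2.148
```

```text
[0.1399 0.1776 0.0011] [-0.0009 -0.0014 -0.0064] q [-0.4051  0.218   2.0548 -0.      0.8704 -0.9759]
[0.0699 0.0886 0.0011] [-0.0009 -0.0014 -0.0064] q [-0.4051  0.218   2.0548 -0.      0.8704 -0.9759]
```

```bash
python3 -m crank '[[0.035,0.0444,0,0,0,-0.006,1],[0.063,0.080,0,0,0,-0.006,1],[0.091,0.1155,0,0,0,-0.006,1],[0.119,0.151,0,0,0,-0.006,1],[0.14,0.1775,0,0,0,-0.006,1]]'
python3 - <<'E'
from h import *
f=save("top","3");a=crop(f,250,120,450,290,2);g=save("side","3");b=crop(g,190,120,390,290,2)
cv2.imwrite("pics/p.png",np.hstack([a,b]))
E
python3 go.py 499 33 41 3.14159 0 2.148
```

```text
clock: 3.4
eef_pos: [500.1, 35.2, 160.5]
tcp_rot: [3.14, 0.0, 2.149]
contact_force: [0.2, -1.1, 0.2]
opening: 0.442
grasp_force: 25.5
[-0.0015 -0.0036  0.1195] [0.0021 0.0003 0.003 ] q [ 0.0685  0.275   1.9765  0.001   0.8881 -0.5123]
```

View pics/p.png

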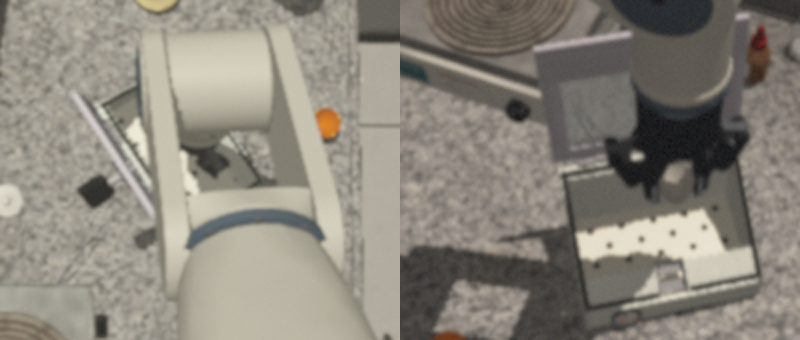

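```bash
python3 - <<'E'
from h import *
np.set_printoptions(precision=0,suppress=True)
g,t=load("side3"),load("top3")
for uv in((320,125),(320,170)):
    o,d=ray(g,uv)
    for x in(480,500,520): print(uv,o+d*(x-o[0])/d[0])
# fork edges in the top view: bounding x columns 325..410 at axis row ~160 -> width 
for z in(350,400,450,500): print(z,onz(t,(250+165/2,120+40),z),onz(t,(250+270/2,160),z), onz(t,(250+160/2,120+210/2),z))
E
```

```text
(320, 125) [480.  43. 395.]
(320, 125) [500. -11. 454.]
(320, 125) [520. -64. 514.]
(320, 170) [480.  47. 277.]
(320, 170) [500.  -7. 353.]
(320, 170) [520. -61. 428.]
350 [525.  68. 350.] [527. -38. 350.] [395.  73. 350.]
400 [516.  71. 400.] [517. -29. 400.] [393.  76. 400.]
450 [507.  75. 450.] [508. -20. 450.] [391.  79. 450.]
500 [498.  78. 500.] [499. -11. 500.] [389.  82. 500.]
```

```bash
python3 -m crank '[[-0.001,-0.003,0.025,0,0,0,1],[-0.001,-0.003,0.05,0,0,0,1],[-0.001,-0.003,0.075,0,0,0,1]]'
python3 -m crank '[[0,0,0.02,0,0,0,1],[0,0,0.032,0,0,0,1],[0,0,0.036,0,0,0,1],[0,0,0.038,0,0,0,1],[0,0,0.038,0,0,0,1]]'
```

```text
clock: 3.8
eef_pos: [497.4, 29.9, 84.7]
tcp_rot: [3.141, 0.001, 2.148]
contact_force: [0.1, 0.6, -0.5]
opening: 0.44
grasp_force: 25.5
clock: 4.3
eef_pos: [498.0, 30.2, 47.8]
tcp_rot: [3.141, 0.0, 2.148]
contact_force: [-0.3, 0.5, 0.5]
opening: 0.439
grasp_force: 25.5
```

```bash
python3 -m crank '[[0,0,0.002,0,0,0,1],[0,0,0.004,0,0,0,1],[0,0,0.005,0,0,0,1],[0,0,0.005,0,0,0,1]]'
python3 -m crank '[[0,0,0.001,0,0,0,1],[0,0,0.002,0,0,0,1],[0,0,0.002,0,0,0,1]]'
```

```text
clock: 4.7
eef_pos: [497.6, 30.3, 42.3]
tcp_rot: [3.142, 0.0, 2.148]
contact_force: [0.2, -0.3, -1.0]
opening: 0.442
grasp_force: 25.5
clock: 5.0
eef_pos: [497.9, 30.2, 40.8]
tcp_rot: [3.141, 0.0, 2.148]
contact_force: [-1.0, -0.5, 8.2]
opening: 0.44
grasp_force: 26.0
```

```bash
python3 -m crank '[[0,0,0,0,0,0,0.5],[0,0,0,0,0,0,0.4],[0,0,0,0,0,0,0.2],[0,0,0,0,0,0,0.2],[0,0,0,0,0,0,0.2]]'
python3 -m crank '[[0,0,-0.02,0,0,0,0.2],[0,0,-0.06,0,0,0,0.2],[0,0,-0.1,0,0,0,0.2],[0,0,-0.15,0,0,0,0.2],[0,0,-0.2,0,0,0,0.2]]'
python3 -m crank '[[0,0,-0.05,0,0,0,1],[0,0,-0.1,0,0,0,1],[0,0,-0.15,0,0,0,1],[0,0,-0.15,0,0,0,1]]'
python3 - <<'E'
from h import *
g=save("side","4");cv2.imwrite("pics/p4.png",crop(g,190,60,430,290,2.5))
save("top","4")
E
```

```text
clock: 5.5
eef_pos: [497.5, 30.3, 40.2]
tcp_rot: [-3.141, -0.0, 2.148]
contact_force: [1.2, 1.5, -0.4]
opening: 0.801
grasp_force: 0.0
clock: 6.0
eef_pos: [497.0, 30.2, 242.0]
tcp_rot: [-3.141, -0.0, 2.148]
contact_force: [1.3, 0.6, -1.1]
opening: 0.798
grasp_force: 0.0
clock: 6.4
eef_pos: [500.2, 30.4, 397.4]
tcp_rot: [3.132, 0.006, 2.148]
contact_force: [-0.1, 0.6, -0.9]
opening: 0.117
grasp_force: 0.0
```

View pics/p4.png

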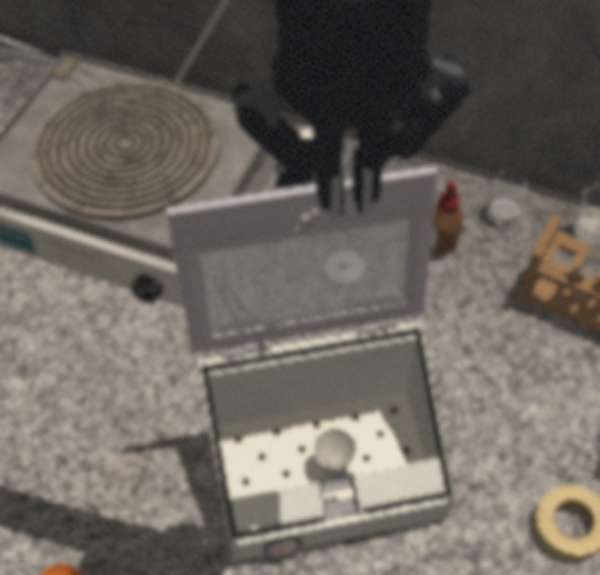

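Crucible stands upright on the plate (crop 335,450) and the lid is still leaning open. Moving the closed gripper over and behind the lid, clear of the wing (box y −75).

```bash
python3 -m crank '[[0.045,0.02,0,0,0,0,1],[0.085,0.04,0,0,0,0,1],[0.125,0.058,0,0,0,0,1],[0.143,0.066,0,0,0,0,1],[0.143,0.066,0,0,0,0,1]]'
python3 go.py 477.4 186.3 278 3.14159 0 2.148
```

```text
clock: 7.0
eef_pos: [473.6, 188.1, 388.1]
tcp_rot: [-3.138, -0.001, 2.151]
contact_force: [-0.1, 0.2, 0.0]
opening: 0.001
grasp_force: 0.0
[-0.0037  0.0025  0.11  ] [-0.0033 -0.0013  0.0029] q [ 0.3747  0.0632  1.6942  0.0006  1.3876 -0.2055]
```

```bash
python3 -m crank '[[-0.002,0.002,0.045,0,0,0,1],[-0.004,0.002,0.09,0,0,0,1],[-0.004,0.002,0.11,0,0,0,1],[-0.004,0.002,0.11,0,0,0,1]]'
python3 -m crank '[[-0.026,0,-0.001,0,0,0,1],[-0.051,0,-0.002,0,0,0,1],[-0.068,0,-0.001,0,0,0,1],[-0.086,0,0,0,0,0,1]]'
python3 go.py 477.4 186.3 278 3.14159 0 2.148
```

```text
clock: 7.4
eef_pos: [476.4, 182.0, 276.0]
tcp_rot: [-3.133, -0.001, 2.147]
contact_force: [0.3, -0.0, 0.3]
opening: -0.0
grasp_force: 0.0
clock: 7.8
eef_pos: [526.2, 110.9, 281.3]
tcp_rot: [3.141, -0.001, 2.147]
contact_force: [-3.2, 4.4, 0.3]
opening: -0.004
grasp_force: 3.8
[0.0898 0.0002 0.0034] [ 0.0008 -0.0007 -0.001 ] q [ 0.2044  0.1869  1.7858  0.001   1.1684 -0.3722]
```

```bash
python3 -m crank '[[-0.017,0,0.006,0,0,0,1],[-0.034,0,0.012,0,0,0,1],[-0.049,0,0.022,0,0,0,1],[-0.063,0,0.032,0,0,0,1],[-0.086,0,0.0585,0,0,0,1]]'
python3 -m crank '[[-0.008,0,0.016,0,0,0,1],[-0.015,0,0.031,0,0,0,1],[-0.024,0,0.066,0,0,0,1],[-0.025,0,0.097,0,0,0,1]]'
python3 -m crank '[[0.003,0,0.012,0,0,0,1],[0.006,0,0.022,0,0,0,1],[0.006,0,0.028,0,0,0,1],[0.006,0,0.031,0,0,0,1],[0.006,0,0.031,0,0,0,1]]'
```

```text
clock: 8.3
eef_pos: [573.8, 39.3, 222.4]
tcp_rot: [3.139, 0.001, 2.148]
contact_force: [-1.0, 4.4, 1.6]
opening: 0.004
grasp_force: 1.9
clock: 8.7
eef_pos: [586.9, 18.4, 123.7]
tcp_rot: [3.141, 0.001, 2.147]
contact_force: [-0.5, 1.8, 0.2]
opening: 0.0
grasp_force: 0.4
clock: 9.2
eef_pos: [583.3, 24.0, 94.2]
tcp_rot: [3.141, 0.0, 2.148]
contact_force: [-0.4, -1.0, 0.7]
opening: -0.0
grasp_force: 0.0
```

```bash
python3 -m crank '[[0,0,0.002,0,0,0,1],[0,0,0.004,0,0,0,1],[0,0,0.004,0,0,0,1]]'|egrep 'pos|force'
python3 -m crank '[[0,0,0.002,0,0,0,1],[0,0,0.003,0,0,0,1],[0,0,0.003,0,0,0,1]]'|egrep 'pos|force'
```

```text
eef_pos: [583.1, 23.7, 89.9]
contact_force: [0.6, -0.7, 0.2]
grasp_force: 0.0
eef_pos: [583.0, 23.7, 86.7]
contact_force: [-0.2, -0.9, 0.3]
grasp_force: 0.0
```

```bash
python3 -m crank '[[0,0,0.002,0,0,0,1],[0,0,0.004,0,0,0,1],[0,0,0.004,0,0,0,1]]'|egrep 'pos|force'
python3 - <<'E'
from h import *
g=save("side","5");a=crop(g,240,130,400,300,2.4);t=save("top","5");b=crop(t,270,130,430,300,2.4)
cv2.imwrite("pics/l5.png",np.hstack([a,b]))
E
```

```text
eef_pos: [585.1, 22.9, 84.9]
contact_force: [0.6, -5.0, 19.6]
grasp_force: 9.2
```

View pics/l5.png

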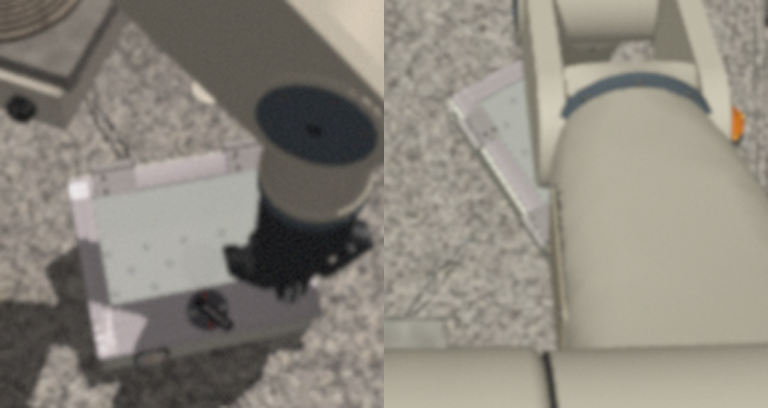

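```bash
python3 -m crank '[[0,0,-0.05,0,0,0,1],[0,0,-0.1,0,0,0,1],[-0.006,-0.043,-0.12,0,0,0,1],[-0.012,-0.09,-0.13,0,0,0,1],[-0.018,-0.138,-0.14,0,0,0,1]]' >/dev/null
python3 -m crank '[[-0.006,-0.048,-0.01,0,0,0,1],[-0.012,-0.096,-0.02,0,0,0,1],[-0.018,-0.14,-0.04,0,0,0,0.5],[-0.024,-0.19,-0.06,0,0,0,0.5],[-0.03,-0.2,-0.08,0,0,0,0.5]]'|egrep 'pos|clock'
python3 - <<'E'
from h import *
g=save("side","6");a=crop(g,260,160,380,300,3.3);t=save("top","6");b=crop(t,290,140,410,280,3.3)
cv2.imwrite("pics/l6.png",np.hstack([a,b]))
E
```

```text
clock: 11.2
eef_pos: [322.4, -201.8, 303.1]
```

View pics/l6.png

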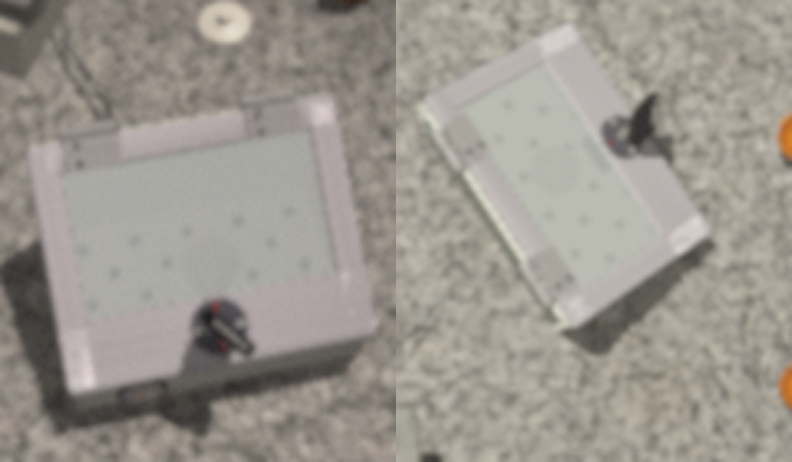

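The lid is shut and the wing sits oblique, with its dark plate at about (219,325) in the left crop. Next I measure the lid corners and the wing.

```bash
python3 - <<'E'
from h import *
np.set_printoptions(precision=1,suppress=True)
t,s=load("top6"),load("side6")
S=lambda x,y:((x+.5)/3.3+260-.5,(y+.5)/3.3+160-.5)
T=lambda x,y:((x-396+.5)/3.3+290-.5,(y+.5)/3.3+140-.5)
n=["freeL","freeR","hL","hR"]
P=[tri(t,T(*b),s,S(*a)) for a,b in (((68,390),(710,230)),((375,325),(575,28)),((32,148),(572,325)),((332,97),(420,105)))]
for k,p in zip(n,P):print(k,*p)
print(S(219,325),S(252,350),T(625,135),T(655,95))
np.set_printoptions(linewidth=200)
print("side cols318-340 rows250-272\n",s["image"][250:272,316:341].max(2))
print("top cols 352-374 rows165-190\n",t["image"][164:190,350:376].max(2))
E
```

```text
freeL [448.4 -89.9  56.8] 2.738144035868068
freeR [613.1  20.   63.9] 5.466799643840864
hL [373.1  27.6 127.1] 0.9999159442798985
hR [539.2 142.3 120.2] 2.5161392419215622
(326.0151515151515, 258.1363636363636) (336.0151515151515, 265.71212121212125) (359.04545454545456, 180.56060606060606) (368.1363636363636, 168.43939393939394)
side cols318-340 rows250-272
 [[173 171 172 173 171 160 150 148 148 142 136 132 137 149 161 168 174 177 177 180 177 178 179 179 176]
 [174 174 176 174 166 148 130 122 122 122 114 102 103 116 135 150 167 175 176 177 179 178 178 178 179]
 [179 176 174 165 146 121  99  92 106 116 105  86  86  90 102 121 147 166 176 178 176 179 179 178 178]
 [181 179 171 150 117  89  74  71  90 104  98  87  81  83  86  96 120 149 167 173 178 178 177 177 177]
 [178 177 156 125  91  66  53  51  69  85  82  77  81  79  83  85  96 124 151 170 176 177 177 174 175]
 [179 168 139 104  76  52  37  35  51  66  67  72  77  77  80  82  88 109 138 164 175 177 178 177 176]
 [175 160 127  92  71  50  37  34  53  71  69  66  68  71  79  90 106 117 137 161 174 175 176 174 177]
 [174 156 119  92
[... 3641 characters left out ...]
  67  63  79  97 106 103  94  88  88  95  99 118 141 153]
 [176 184 183 169 139 117 105  99 100 103 114 117  99  81  90 106 110 108 100  89  86  93 103 126 155 167]
 [173 179 188 185 160 126 105  97  98 102 123 139 122  97 102 110 112 113 105  95  87  87  99 122 151 167]
 [172 175 181 186 179 156 127 106 101 103 118 135 132 126 121 116 116 115 114 107  98  90  93 113 144 162]
 [173 172 177 184 189 182 164 141 128 123 128 141 153 159 154 144 143 143 141 141 132 112  93 107 143 163]
 [175 173 172 180 189 194 189 177 167 161 162 170 176 181 177 175 175 175 176 174 168 144 108 112 147 169]
 [179 174 171 174 181 191 197 193 186 182 182 184 184 186 185 186 185 186 186 187 183 167 134 128 158 175]]
```

```bash
python3 - <<'E'
from h import *
np.set_printoptions(precision=1,suppress=True)
t,s=load("top6"),load("side6")
S=lambda x,y:((x+.5)/3.3+260-.5,(y+.5)/3.3+160-.5)
T=lambda x,y:((x-396+.5)/3.3+290-.5,(y+.5)/3.3+140-.5)
c=np.array([491,28]);ps=2.148;X=np.array([np.cos(ps),np.sin(ps)]);Y=np.array([-X[1],X[0]])
bx=lambda p:np.array([(p[:2]-c)@X,(p[:2]-c)@Y,p[2]])
for nm,f,F,pts in(("top",t,T,((710,230),(575,28),(572,325),(420,105))),("side",s,S,((68,390),(375,325),(32,148),(332,97)))):
    for p,z in zip(pts,(50,50,133,133)): print(nm,bx(onz(f,F(*p),z)), "expect",(-78 if z==50 else 66))
# edge lines of bright lid fit by brightness: wing line on plane 52 mm above outer face
n=np.array([*(-.5*X),.866]); H=np.array([*(c+70*X),126.])
for h in(52,):
  E=[]
  for uv in((325,256.5),(334,265)):
    o,d=ray(s,uv);k=((H+n*(8+h)-o)@n)/(d@n);p=o+k*d;q=p-H;E.append(p)
    print("line end y",q[:2]@Y,"along u",-(q@np.array([*(.866*X),.5])),p)
  print("len",np.linalg.norm(E[0]-E[1]))
axis=H-140*np.array([*(.866*X),.5])
for k in(0,8,48,60): print(k,"axis px side",proj(s,axis+n*k)[0],"top",proj(t,axis+n*k)[0])
E
```

```text
top [-76.9  98.9  50. ] expect -78
top [-75.4 -97.1  50. ] expect -78
top [ 64.5  99.3 133. ] expect 66
top [ 70.7 -99.7 133. ] expect 66
side [-72.8 101.5  50. ] expect -78
side [ -68.  -104.2   50. ] expect -78
side [ 60.2  98.4 133. ] expect 66
side [  61.1 -100.5  133. ] expect 66
line end y 5.930332270834591 along u 128.48174943993698 [524.9 -35.  113.7]
line end y -9.068686701724369 along u 148.52976526247159 [547.  -41.3 103.7]
len 25.038194702239007
0 axis px side [325.1 258.8] top [356.5 183. ]
8 axis px side [325.6 259.2] top [358.1 181.8]
48 axis px side [328.1 261. ] top [366.2 175.8]
60 axis px side [328.9 261.6] top [368.8 174. ]
```

The lid is shut at the expected height to about 2 mm. The wing axis lands within 2 mm of the model and the wing is at about +0.93 rad.

```bash
cat > wing.py <<'E'
# wing.py theta height_above_face -> shift/turn from measured pose; Option B frame
import sys,numpy as np
from scipy.spatial.transform import Rotation as R
from rig import r
th,h=map(float,sys.argv[1:3]);c=np.array([491,28]);ps=2.148
X=np.array([np.cos(ps),np.sin(ps),0]);Z=np.array([0,0,1.]);Y=np.cross(Z,X);c30,s30=np.cos(np.pi/6),.5
n=-s30*X+c30*Z;u=-c30*X-s30*Z
P=np.array([491,28,0])+70*X+126*Z+139.5*u-1*Y+(8+h)*n
G=R.from_matrix(np.c_[Y,-u,-n])*R.from_rotvec([0,0,th])
s=r.sense();A=R.from_euler("xyz",s["tcp_rot"]);np.set_printoptions(precision=4,suppress=True)
print("P",P,A.inv().apply(P-s["eef_pos"])/1000,(A.inv()*G).as_rotvec(),"q",s["qpos"],"F tool",A.inv().apply(s["contact_force"]),"err wing frame",(G.inv()).apply(s["eef_pos"]-P),"theta now",th+(G.inv()*A).as_rotvec())
E
python3 wing.py 0.93 130
```

```text
P [557.2165 -71.8546 175.7615] [-0.015   0.2652  0.1301] [-0.1667  0.5109 -0.6284] q [-0.5605 -0.1046  2.0379 -0.0004  1.2032 -1.1342] F tool [-0.2548  0.3762  0.2235] err wing frame [ 222.0724 -165.4966 -103.9592] theta now [1.0967 0.4191 1.5584]
```

```bash
python3 -m crank '[[-0.003,0.045,0.022,-0.028,0.085,-0.105,0.5],[-0.006,0.09,0.044,-0.056,0.17,-0.21,0.5],[-0.009,0.135,0.066,-0.083,0.255,-0.314,0.5],[-0.012,0.18,0.088,-0.111,0.34,-0.42,0.5],[-0.014,0.222,0.109,-0.139,0.426,-0.524,0.5]]'
python3 -m crank '[[0,0,0,0,0,0,0.5]]' >/dev/null
python3 wing.py 0.93 130
```

```text
clock: 11.8
eef_pos: [521.2, -89.5, 191.7]
tcp_rot: [2.884, -0.369, 2.733]
contact_force: [0.2, -0.8, 0.9]
opening: 0.499
grasp_force: 0.0
P [557.2165 -71.8546 175.7615] [-0.0281  0.0285  0.0068] [-0.027   0.0661 -0.1005] q [-0.3413  0.4641  1.7018  0.2885  1.3463 -1.5725] F tool [ 0.3154 -0.1352 -0.306 ] err wing frame [ 31.2088 -25.3375  -5.6062] theta now [0.957  0.8639 1.0305]
```

```bash
python3 -m crank '[[-0.028,0.028,0.007,-0.027,0.066,-0.1,0.5],[-0.028,0.028,0.007,-0.027,0.066,-0.1,0.5],[-0.028,0.028,0.007,-0.027,0.066,-0.1,0.5]]' >/dev/null
python3 wing.py 0.93 43
python3 - <<'E'
from h import *
g=save("side","7");t=save("top","7")
E
```

```text
P [533.4793 -35.4019 100.4173] [-0.003   0.0017  0.0936] [-0.0023  0.0113 -0.0034] q [-0.3175  0.5364  1.6088  0.3202  1.4158 -1.6485] F tool [ 0.3594 -0.1198  0.1842] err wing frame [  4.0286  -1.426  -93.5492] theta now [0.9323 0.9187 0.9334]
```

```bash
python3 -m crank '[[-0.002,0.002,0.03,0,0.011,-0.003,0.5],[-0.003,0.002,0.06,0,0.011,-0.003,0.5],[-0.003,0.002,0.08,0,0.011,-0.003,0.5],[-0.003,0.002,0.094,0,0.011,-0.003,0.5],[-0.003,0.002,0.094,0,0.011,-0.003,0.5]]'
python3 wing.py 0.93 43
```

```text
clock: 12.8
eef_pos: [532.6, -35.2, 101.4]
tcp_rot: [2.811, -0.411, 2.858]
contact_force: [-0.7, -0.1, -0.2]
opening: 0.5
grasp_force: 0.0
P [533.4793 -35.4019 100.4173] [-0.0012 -0.0001  0.0006] [-0.0015  0.0012 -0.    ] q [-0.2701  0.6028  1.7185  0.355   1.2473 -1.6754] F tool [ 0.5424 -0.4489  0.3105] err wing frame [ 1.2278  0.1373 -0.5491] theta now [0.9315 0.9288 0.93  ]
```

```bash
python3 -m crank '[[0,0,0,0,0,0,0.8],[0,0,0,0,0,0,1],[0,0,0,0,0,0,1],[0,0,0,0,0,0,1],[0,0,0,0,0,0,1]]' 20
python3 wing.py 0.93 43
python3 - <<'E'
from h import *
g=save("side","8");a=crop(g,270,190,370,300,4);t=save("top","8");b=crop(t,310,130,400,240,4)
cv2.imwrite("pics/w8.png",np.hstack([a,b]))
E
```

```text
clock: 13.3
eef_pos: [535.1, -35.8, 102.1]
tcp_rot: [2.81, -0.408, 2.858]
contact_force: [3.4, 1.9, 1.7]
opening: 0.113
grasp_force: 24.4
P [533.4793 -35.4019 100.4173] [ 0.0008 -0.0008  0.0021] [-0.0004  0.0043  0.0008] q [-0.2704  0.6033  1.7145  0.3559  1.2478 -1.6757] F tool [-1.8531  3.5255 -1.6154] err wing frame [-0.8067  0.8175 -2.0696] theta now [0.9304 0.9257 0.9292]
```

Wing gripped (9.6 mm opening against the 10 mm paddle). Turning it back to the slot line.

```bash
python3 -m crank '[[0,0,0,0,0,-0.12,1],[0,0,0,0,0,-0.24,1],[0,0,0,0,0,-0.36,1],[0,0,0,0,0,-0.48,1],[0,0,0,0,0,-0.6,1]]' 30|egrep 'force|open'
python3 -m crank '[[0,0,0,0,0,-0.1,1],[0,0,0,0,0,-0.2,1],[0,0,0,0,0,-0.27,1],[0,0,0,0,0,-0.33,1],[0,0,0,0,0,-0.33,1]]'
python3 wing.py 0 43
```

```text
contact_force: [5.4, 2.8, 2.8]
opening: 0.11
grasp_force: 31.6
clock: 14.4
eef_pos: [534.9, -35.4, 101.8]
tcp_rot: [2.621, 0.003, -2.563]
contact_force: [4.2, 2.3, 3.8]
opening: 0.109
grasp_force: 31.6
P [533.4793 -35.4019 100.4173] [0.0012 0.     0.0016] [-0.003   0.0021  0.0027] q [-0.2701  0.6039  1.7148  0.3565  1.2475 -2.6078] F tool [-4.7741  1.5398 -3.5139] err wing frame [-1.2129 -0.0127 -1.5807] theta now [ 0.003  -0.0021 -0.0027]
```

```bash
python3 -m crank '[[-0.001,0,0.003,0,0,0,1],[-0.001,0,0.006,0,0,0,1],[-0.001,0,0.009,0,0,0,1],[-0.001,0,0.012,0,0,0,1],[-0.001,0,0.012,0,0,0,1]]' 50
python3 wing.py 0 43
```

```text
clock: 14.9
eef_pos: [531.6, -30.0, 90.9]
tcp_rot: [2.621, 0.001, -2.564]
contact_force: [3.0, -0.2, 6.0]
opening: 0.105
grasp_force: 55.8
P [533.4793 -35.4019 100.4173] [ 0.0014 -0.     -0.011 ] [-0.0026  0.0005  0.0005] q [-0.2629  0.6145  1.7279  0.3614  1.2247 -2.6088] F tool [-2.3843  1.4172 -6.1087] err wing frame [-1.367  -0.0196 11.0352] theta now [ 0.0026 -0.0005 -0.0005]
```

```bash
python3 -m crank '[[0,0,0.001,0,0,0,1],[0,0,0.002,0,0,0,1],[0,0,0.003,0,0,0,1],[0,0,0.003,0,0,0,1]]'|egrep 'force'
python3 wing.py 0 43
python3 -m crank '[[0,0,0.001,0,0,0,1],[0,0,0.001,0,0,0,1]]'|egrep 'force'
python3 wing.py 0 43
```

```text
contact_force: [2.9, -4.3, 16.0]
grasp_force: 57.4
P [533.4793 -35.4019 100.4173] [ 0.0015  0.0001 -0.0123] [-0.0034  0.001   0.0012] q [-0.2621  0.6152  1.7297  0.362   1.2212 -2.6098] F tool [ -0.14     3.4224 -16.4353] err wing frame [-1.4939 -0.1072 12.3128] theta now [ 0.0034 -0.001  -0.0012]
contact_force: [2.8, -7.7, 21.8]
grasp_force: 58.4
P [533.4793 -35.4019 100.4173] [ 0.0016  0.0001 -0.0124] [-0.004   0.0013  0.0015] q [-0.262   0.615   1.73    0.3621  1.2203 -2.6101] F tool [  1.8096   3.8695 -22.8855] err wing frame [-1.573  -0.1363 12.4267] theta now [ 0.004  -0.0013 -0.0015]
```

```bash
python3 -m crank '[[0,0,0,0,0,0.12,1],[0,0,0,0,0,0.24,1],[0,0,0,0,0,0.36,1],[0,0,0,0,0,0.48,1],[0,0,0,0,0,0.6,1]]'|egrep 'force'
python3 wing.py 0.6 43
python3 -m crank '[[0,0,0,0,0,0.12,1],[0,0,0,0,0,0.24,1],[0,0,0,0,0,0.36,1],[0,0,0,0,0,0.48,1],[0,0,0,0,0,0.6,1]]'|egrep 'force'
python3 wing.py 1.2 43
```

```text
contact_force: [2.6, -7.6, 22.4]
grasp_force: 58.3
P [533.4793 -35.4019 100.4173] [ 0.0013 -0.0007 -0.0124] [-0.0028  0.0034 -0.0033] q [-0.262   0.615   1.7301  0.3619  1.2201 -2.0053] F tool [  4.1104   2.495  -23.2818] err wing frame [-1.3579  0.6401 12.4247] theta now [0.6028 0.5966 0.6033]
contact_force: [1.4, -8.8, 21.4]
grasp_force: 58.3
P [533.4793 -35.4019 100.4173] [ 0.0007 -0.0012 -0.0124] [-0.0007  0.0043 -0.0033] q [-0.2621  0.615   1.7302  0.3615  1.2201 -1.4053] F tool [  4.6555  -2.111  -22.6363] err wing frame [-0.7459  1.1487 12.4438] theta now [1.2007 1.1957 1.2033]
```

```bash
python3 -m crank '[[0,0,0,0,0,0.12,1],[0,0,0,0,0,0.24,1],[0,0,0,0,0,0.34,1],[0,0,0,0,0,0.375,1],[0,0,0,0,0,0.375,1]]'|egrep 'force'
python3 -m rig 2>/dev/null; python3 - <<'E'
from rig import r
print(r.sense()["wrist_torque"])
E
python3 wing.py 1.57 43
```

```text
contact_force: [1.5, -8.4, 23.3]
grasp_force: 58.3
[0.14429913 0.8667434  0.35078999]
P [533.4793 -35.4019 100.4173] [ 0.0002 -0.0013 -0.0125] [ 0.0007  0.0042 -0.0048] q [-0.2621  0.615   1.7301  0.3614  1.2203 -1.0338] F tool [  4.687   -3.3684 -24.1129] err wing frame [-0.2501  1.2856 12.4496] theta now [1.5693 1.5658 1.5748]
```

```bash
python3 -m crank '[[0,0,-0.002,0,0,0,1],[0,0,-0.004,0,0,0,1],[0,0,-0.006,0,0,0,1],[0,0,-0.0075,0,0,0,1],[0,0,-0.0075,0,0,0,1]]'|egrep 'force'
python3 wing.py 1.57 43
python3 -m crank '[[0,0,-0.001,0,0,0,1],[0,0,-0.002,0,0,0,1],[0,0,-0.002,0,0,0,1]]'|egrep 'force'
python3 wing.py 1.57 43
```

```text
contact_force: [3.3, 3.1, -6.0]
grasp_force: 54.2
P [533.4793 -35.4019 100.4173] [ 0.     -0.001  -0.0084] [-0.0003  0.0022 -0.0049] q [-0.2645  0.6125  1.7249  0.3594  1.2304 -1.0325] F tool [-2.2658  4.4753  5.554 ] err wing frame [-0.0716  1.0217  8.4113] theta now [1.5703 1.5678 1.5749]
contact_force: [3.8, 8.7, -20.6]
grasp_force: 51.9
P [533.4793 -35.4019 100.4173] [-0.     -0.0009 -0.0082] [-0.0011  0.0011 -0.0055] q [-0.2648  0.6128  1.7241  0.3591  1.2322 -1.0318] F tool [-5.6803  7.9896 20.4248] err wing frame [0.0138 0.8444 8.2172] theta now [1.5711 1.5689 1.5755]
```

It holds against a 20 N pull, so it's locked in the groove. Next: relax, release and retreat.

```bash
python3 -m crank '[[0,0,0.002,0,0,0,1],[0,0,0.002,0,0,0,0.8],[0,0,0.002,0,0,0,0.5],[0,0,0.002,0,0,0,0.5],[0,0,0.002,0,0,0,0.5]]' 20
python3 -m crank '[[0,0,-0.03,0,0,0,0.5],[0,0,-0.07,0,0,0,0.5],[0,0,-0.11,0,0,0,0.5],[0,0,-0.15,0,0,0,0.5]]'|egrep 'pos|force'
python3 go.py 322 -202 330 3.14159 0 2.148
```

```text
clock: 18.3
eef_pos: [532.4, -31.7, 94.3]
tcp_rot: [-3.14, -0.521, 2.144]
contact_force: [0.3, 0.4, 0.8]
opening: 0.5
grasp_force: 0.0
eef_pos: [573.3, -94.8, 225.8]
contact_force: [0.4, -1.0, -0.6]
grasp_force: 0.0
[ 0.0919 -0.2694 -0.0668] [-0.0009 -0.5212 -0.0037] q [-0.3368  0.5296  1.5154  0.3093  1.5256 -0.9921]
```

```bash
python3 -m crank '[[0.014,-0.042,-0.01,0,-0.08,0,0.5],[0.028,-0.084,-0.02,0,-0.16,0,0.5],[0.042,-0.126,-0.03,0,-0.24,0,0.5],[0.056,-0.168,-0.04,0,-0.33,0,0.5],[0.07,-0.21,-0.05,0,-0.41,0,0.5]]' >/dev/null
python3 -m crank '[[0,-0.035,0,0,-0.1,0,0.5],[0,-0.06,0,0,-0.1,0,0.5],[0,-0.06,0,0,-0.1,0,0.5]]'|egrep 'clock|pos|force'
python3 - <<'E'
from h import *
g=save("side","9");a=crop(g,260,100,400,300,2.9);t=save("top","9");b=crop(t,185,110,335,260,2.2);b=cv2.resize(b,(380,580));
cv2.imwrite("pics/w9.png",np.hstack([a[:580,:],b]))
E
```

```text
clock: 19.5
eef_pos: [324.7, -211.0, 303.5]
contact_force: [0.4, -0.4, -0.6]
grasp_force: 0.0
```

View pics/w9.png

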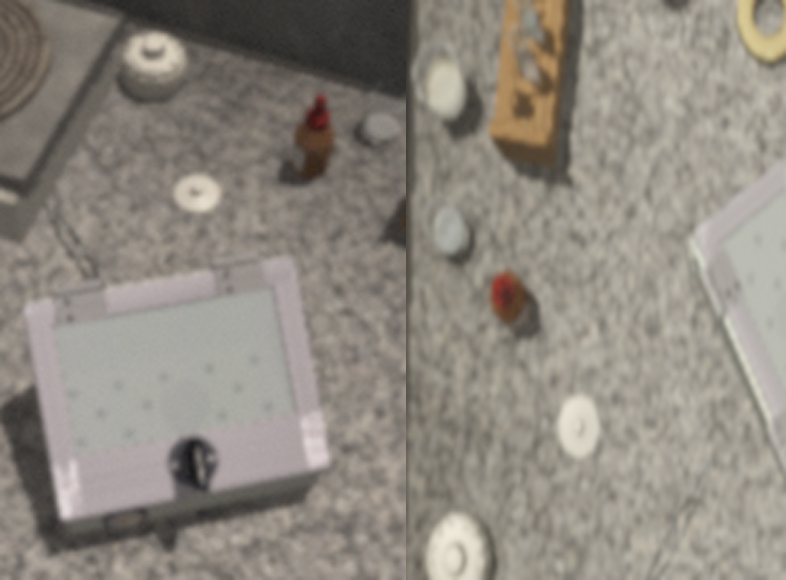

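The left crop shows the lid shut and the wing up and down the lid at (195,465). The crucible lid, dropper and weighing bottle are standing undisturbed.

```bash
python3 -c "
from rig import sign_off
print(sign_off())"
```

```text
the job is handed in; nothing more can be done
None
```

The crucible stands upright on the plate in the dry box, the lid is shut, and the wing fastener is locked: it held a 20 N pull and stayed in when let go. The crucible lid, dropper bottle and weighing bottle were not touched, and the job was handed in at about 20 s.

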